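Rock the feeder's gate over and run the pins down the other chute

ROBOT

A 6-joint arm with a two-finger parallel gripper is mounted at the origin on a cart in front of the work surface, level with it; the furniture and walls round the work are solid. World frame = base frame: x ahead of the robot, y to its left, z up, the work surface at z = 0. Lengths are in m, angles in rad, forces in N, time in s.
With the tool pointing down it reaches from about 0.4 to 0.825 m from the base axis. Payload 7 kg.
Tool frame: the origin (TCP) lies at the centre of the arm's flange, where the gripper is bolted on; the fingertips stand 178 mm ahead of it and the grasp point (between the pads) lies 159 mm ahead of it; z points along the fingers, y is the direction in which the jaws open and shut (so a half turn about z gives the same grasp; the last joint's range is limited). The gripper opens to 88 mm and grips with 3 to 60 N. Pads are 19 mm wide; open, the fingers measure 130 mm over their backs; the gripper's body (78 mm by 193 mm) begins 47 mm behind the grasp point.
Start: joints at [-1.025, 0.359, 0.012, 0, -1.224, -0.288], TCP at [0.172, -0.653, 0.405] pointing down, gripper open.
Joint ranges: [-3.07, 3.07], [-1.43, 2.12], [-1.02, 1.25], [-3.03, 1.67], [-3.05, -0], [-3.03, 3.03]. Speed limits (rad/s): [2.39, 2.39, 3.01, 3.14, 3.14, 3.14].

INTERFACE

Orientations are given as [roll, pitch, yaw] about the fixed x, y, z axes, in that order (R = Rz(yaw) Ry(pitch) Rx(roll)).
In Python, from station import * gives the robot as it stands.
- The arm moves only by the tool send_rows, never from a script. Its argument "motion" is a list of rows, each an object with "offset": the shift along the tool's x, y, z in cm, a list of three; "turn": the turn about the tool's z in degrees. In form: [{"offset": [x, y, z], "turn": turn}, ...]. A call has 1 to 8 rows; each row is the pose to reach, as a shift and turn from the pose commanded when the call began, along the tool's axes at that moment; what a row does not reach only later rows make up. A row lasts 1/10 s, in which the tool goes at most 50 mm and 8.59 degrees, less where a joint would pass 70% of its speed; a pose out of reach is approached as far as the arm can. A call with a gripper value outside its range is refused whole. "hand" is the opening, from -1 (shut) to 1 (fully open), set as the call begins (left out, the last holds). The fingers move at their own pace and stop on an object; "squeeze" is the grip in N (left out, the last holds). Time passes only in rows, so rows that repeat a pose let the fingers close. It gives the time, the measured TCP pose, the force and the opening at its end, in the units of the state.
- get_state(): the state, without advancing time (a new reading comes with each control period).
- grab_frame(name): name is "side" or "top"; returns a dict with "frame" (480x640x3 uint8, blue, green, red), "range_z" (480x640 float32, m along the optical axis (not along the pixel's ray), 0 where there is no reading), "vertical_fov" (degrees; the focal length in pixels is half the picture's height over the tangent of half this angle, whatever the lens; pixels are square), "cx", "cy" (the principal point, pixels), "k1" (the pictures are not rectified: a ray, as slopes to the right and down, at radius r is drawn at 1 + k1 r^2 times it, then the intrinsics apply), "cam_to_world" (4x4, takes a point from camera to world coordinates). Camera axes: x right, y up, looking along -z (the intrinsics and any distortion apply to the point x, -y, -z); pixel columns grow to the right and rows downward; lengths in m; the calibration is good to about 2 mm. A picture is of the moment at which its call begins.
- job_done(): hands the job in, once; it reports no verdict.
The state is a dict: "t": time; "q": joint angles; "qd": joint speeds; "joint_efforts": joint torques, N m; "eef_pos": TCP position; "ee_rot": TCP orientation; "force": force on the tool from outside, world axes, zero at the start; "moment": the same for the moment, N m; "width": finger opening in m.
Only numpy, scipy, OpenCV 4.12 (cv2) and the standard library are available. Lean on these libraries where they do the work, as an engineer would, in place of code of your own. Each camera call takes 0.05 s, during which the arm holds its last target. There are 200 camera calls.

TASK

The batch for one cup is complete: rock the pin feeder's seesaw gate over, by pressing down its raised pad with your fingertips, so that it feeds the other chute. Then push the post of the magazine's slide fully to the left, so that the three pins run down by themselves into the cup on that side, and leave the slide open and the gate lying on its new side. Only press and push, without forcing the stops: nothing is to be gripped or lifted, do not touch the pins, and leave the cups and the other things on the bench where they stand.

Things in the scene. Friction and masses are not known exactly. Their poses are not given: they have to be found in the camera images.
- feeder: Pin feeder: grey steel stand fixed on the bench, 288 wide, 250 high. Origin in its middle at bench height; x away from the robot, y left, z up. Magazine: y +-18, x -27 to 31, up to z 250. Gate's shaft along x at y 0, z 128. Chutes end in spouts at y +-108 to 142, top z 152. Front pillar and slide guide reach to x -43 (y -32 to 68), up to z 172; in front of x -45 only pads and post.
- gate (a joint): Tilt of the rocker gate, rad, -0.38 to 0.38: positive = left end down, feeds the left cup; negative = right end down, feeds the right cup. Starts at rest on either stop. A weight above the shaft makes it drop by itself to the nearer stop once past level (0), and stay. Pressing the raised pad takes about 1 N.
- left_pad (a point): Centre of the top face of the gate's left press pad: 32 (x) by 34 (y), 7 thick, black rubber on top, on the left end of a bar that rocks with the gate, 58 in front of the feeder's origin, 92 left of the shaft. Its face is 40 above the shaft line when up, 29 below when down.
- right_pad (a point): The same on the right end of the bar (92 right of the shaft). One pad is up when the other is down.
- slide (a joint): How far the slide under the magazine is pushed open, m: 0 closed (the pins rest on it), 0.030 fully open at its stop (the pins drop). Moves along the feeder's +y (left) with about 3 N of friction and stays where it is left. The stop is rigid: over 35 N on the post is forcing it.
- post (a point): The slide's upright push post, 85 in front of the feeder's origin: round steel, 13 diameter. This point is on its axis, 197 above the bench; the bare post runs from 28 below it to 18 above it, then a black knob of 19 diameter up to 34 above it. Moves with the slide.
- left_cup: Plain steel cup, 70 across the rim, 84 tall, wall about 3; stands loose on the bench under the left spout; origin at the centre of its underside.
- right_cup: The same under the right spout.
- pin_1: Round-ended brass pin, origin at its centre, 22 diameter, 40 long, lying along the feeder's x, number 1 from below in the magazine.
- pin_2: Round-ended brass pin, origin at its centre, 22 diameter, 40 long, lying along the feeder's x, number 2 from below in the magazine.
- pin_3: Round-ended brass pin, origin at its centre, 22 diameter, 40 long, lying along the feeder's x, number 3 from below in the magazine.
- oil_can: Green oil can with a thin bent spout, 176 tall, base about 68 across, stands behind the feeder to the left; origin at the centre of its underside. A bystander.
- scriber_tin: Yellow-brown tin with scribers in it, 69 across, 128 tall, stands in front of the feeder to the right; origin at the centre of its underside. A bystander.
- paint_brush: Flat paint brush, 202 x 40 x 18, lies across the front edge of the bench; origin at the centre of its underside. A bystander.
- bolt: Rusty bolt standing on its head, 27 across, 65 tall, in front of the feeder to the left; origin at the centre of its underside. A bystander.
- nut_1: Dark hexagon nut, 27 across, 19 high, lies behind the feeder; origin at the centre of its underside. A bystander.
- punch: Steel punch, 112 long, 13 thick, lies behind the feeder; origin at the centre of its underside. A bystander.
- cold_chisel: Blue-grey cold chisel, 160 long, 20 wide, lies behind the feeder; origin at the centre of its underside. A bystander.

How it is judged:
On the way, in this order (a step that is already met when the one before it is completed fails the run):
1. the gate is rocked over onto its other stop while the slide is still closed (distance of left_pad from where it was at the start of the episode above 0.058 m and value of joint slide below 0.005 m), for 0.3 s.
2. the slide is pushed fully open (value of joint slide above 0.026 m), for 0.2 s.
At the end, for the whole second after the job is handed in: The gate lies on the stop opposite to the one it started on (tilt beyond 0.33 rad), the slide is open by at least 26 mm of its 30, and all three pins lie at rest in the upright cup under the chute that the gate now feeds (centres within 34 mm of the cup's axis and less than 85 mm above the bench) (distance of left_pad from where it was at the start of the episode above 0.058 m and value of joint slide above 0.026 m and ((value of joint gate above 0.33 rad and horizontal distance between each of pin_1, pin_2, pin_3 and left_cup below 0.034 m) or (value of joint gate below -0.33 rad and horizontal distance between each of pin_1, pin_2, pin_3 and right_cup below 0.034 m)) and height (world z) of each of pin_1, pin_2, pin_3 below 0.085 m and linear speed of each of pin_1, pin_2, pin_3 below 0.05 m/s and angle between each of left_cup, right_cup's own z axis and vertical below 0.1 rad); the robot touches nothing.
It fails at once if the gate or the slide is gripped or forced (over 35 N) (contact force between the fingers and gate above 35 N or contact force between the fingers and slide above 35 N).
It fails at once if a pin is touched with the fingers (contact force between the fingers and pin_1 above 0.5 N or contact force between the fingers and pin_2 above 0.5 N or contact force between the fingers and pin_3 above 0.5 N).
It fails at once if a pin is lifted above the magazine (height (world z) of any of pin_1, pin_2, pin_3 above 0.255 m).
It fails at once if a cup is lifted, or shifted by more than 20 mm (distance of any of left_cup, right_cup from where it was at the start of the episode above 0.02 m).
It fails at once if a bystander is moved by more than 20 mm (distance of any of oil_can, scriber_tin, paint_brush, bolt, nut_1, punch, cold_chisel from where it was at the start of the episode above 0.02 m).
It also fails if it takes over 38 s, if anything falls off the work surface, if the arm or the gripper's body presses on something with over 40 N, if the wrist force passes 120 N, or if a joint passes its speed limit or range.

## Working session

There is one attempt and no reset: what is moved stays moved. The work goes in short steps, Python scripts to look and compute and a tool call to move; the robot and the scene stay as the last step left them, time stands still between calls to the robot, and variables do not carry over. Pictures are saved under pics/ and viewed, about 8 in all and at most 12, crops included, and the job is handed in when it is done.

Besides the shell and the picture viewer there is one more tool, called by a JSON object that holds its "method" and its "body". send_rows: Moves the arm, as the interface text tells. Its arguments: {"type":"object","properties":{"motion":{"type":"array"},"hand":{"type":"number"},"squeeze":{"type":"number"}},"required":["motion"]}

```bash
mkdir -p pics; ls; python3 - <<'E'
from station import *
import cv2,numpy as np,pickle
s=get_state();print({k:np.round(v,3) for k,v in s.items()})
for n in("side","top"):
    f=grab_frame(n);pickle.dump(f,open(f'{n}.pkl','wb'));cv2.imwrite(f'pics/{n}0.png',f['frame'])
    print(n,f['vertical_fov'],f['cx'],f['cy'],f['k1'],np.round(f['cam_to_world'],3).tolist(), (f['range_z']>0).mean())
E
```

```text
pics
{'t': np.float64(0.0), 'q': array([-1.025,  0.359,  0.011, -0.   , -1.224, -0.288]), 'qd': array([-0.   ,  0.001, -0.   , -0.001,  0.002, -0.003]), 'joint_efforts': array([-1.0000e-03, -5.8272e+01,  2.9306e+01,  6.9980e+00,  7.0000e-03,
       -0.0000e+00]), 'eef_pos': array([ 0.172, -0.653,  0.404]), 'ee_rot': array([ 3.14 , -0.   , -2.884]), 'force': array([0.715, 0.068, 0.875]), 'moment': array([0.01 , 0.012, 0.   ]), 'width': np.float64(0.088)}
side 46.5524618794001 312.0527418091494 239.58704912783185 -0.03427983929099509 [[-0.844, 0.351, -0.405, 0.114], [-0.536, -0.569, 0.624, 0.58], [-0.011, 0.744, 0.668, 0.829], [0.0, 0.0, 0.0, 1.0]] 0.9955305989583333
top 55.77393619617918 314.0624092408703 238.42544396949978 -0.021056725680409477 [[-0.015, 0.993, -0.116, 0.444], [-1.0, -0.014, 0.005, -0.031], [0.003, 0.116, 0.993, 1.077], [0.0, 0.0, 0.0, 1.0]] 0.996142578125
```

View pics/side0.png

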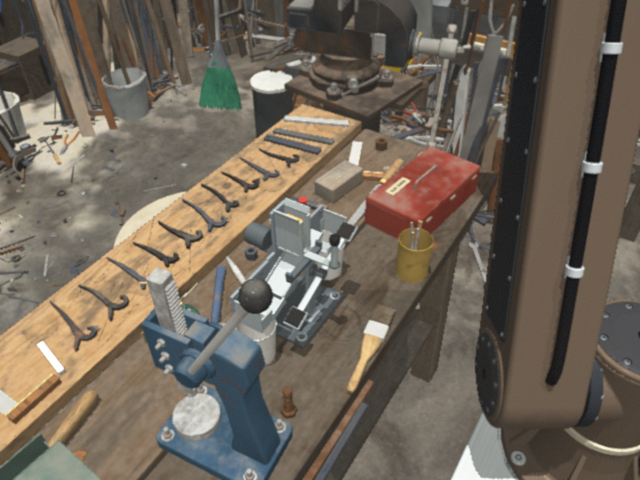

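View pics/top0.png

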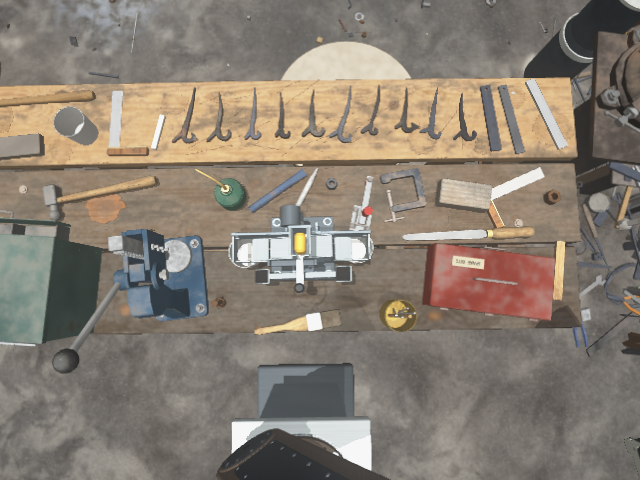

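The top view shows the feeder at (300,250), pads near (262,275) and (345,274), and the knob at (299,288). The side view shows the left pad near (295,318) and the right one near (330,262), in front of the pillar. I'll measure these next.

```bash
cat > h.py <<'E'
import numpy as np,cv2,pickle
def cloud(f):
    h,w=f['range_z'].shape; F=h/2/np.tan(np.radians(f['vertical_fov'])/2)
    K=np.array([[F,0,f['cx']],[0,F,f['cy']],[0,0,1]])
    u,v=np.meshgrid(np.arange(w),np.arange(h)); p=np.stack([u,v],-1).reshape(-1,1,2).astype(float)
    s=cv2.undistortPoints(p,K,np.array([f['k1'],0,0,0,0])).reshape(h,w,2)
    z=f['range_z']; c=np.stack([s[...,0]*z,-s[...,1]*z,-z,np.ones_like(z)],-1)
    return (c@f['cam_to_world'].T)[...,:3]
E
python3 - <<'E'
from h import *
for n in('side','top'):
    f=pickle.load(open(n+'.pkl','rb'));P=cloud(f);b=f['frame'];g=b.max(2)
    roi=np.zeros(g.shape,bool)
    if n=='top': roi[225:300,225:380]=1
    else: roi[190:345,235:350]=1
    m=(roi&(g<60)&(P[...,2]>.05)).astype(np.uint8)
    k,l,st,ce=cv2.connectedComponentsWithStats(m)
    for i in range(1,k):
        if st[i,4]<15: continue
        q=P[l==i]; print(n,ce[i].round(1),st[i],'med',np.median(q,0).round(4),'lo',np.percentile(q,5,0).round(4),'hi',np.percentile(q,95,0).round(4))
# top cloud feeder: heights map stats
    q=P[roi&(P[...,2]>.235)&(P[...,2]<.27)]; print(n,'magtop',len(q),q.min(0).round(3),q.max(0).round(3))
    im=b[190:345,230:390] if n=='side' else b[205:335,200:420]
    cv2.imwrite(f'pics/{n}c.png',cv2.resize(im,None,fx=3.4 if n=='top' else 3.8,fy=3.4 if n=='top' else 3.8,interpolation=cv2.INTER_CUBIC))
E
```

```text
side [267.  241.2] [261 232  10  18  60] med [0.5729 0.0149 0.1773] lo [0.5718 0.0087 0.1668] hi [0.5742 0.028  0.1917]
side [334.4 239.6] [330 234  10  12  86] med [4.478e-01 1.000e-04 2.279e-01] lo [ 0.4425 -0.0092  0.2195] hi [0.454  0.0033 0.2321]
side [257.1 303.7] [239 286  34  27 298] med [0.3419 0.3222 0.4414] lo [0.3368 0.3059 0.4339] hi [0.3593 0.3268 0.4482]
side magtop 606 [ 0.409 -0.03   0.235] [0.566 0.271 0.27 ]
top magtop 326 [ 0.509 -0.03   0.235] [0.567 0.013 0.255]
```

View pics/topc.png

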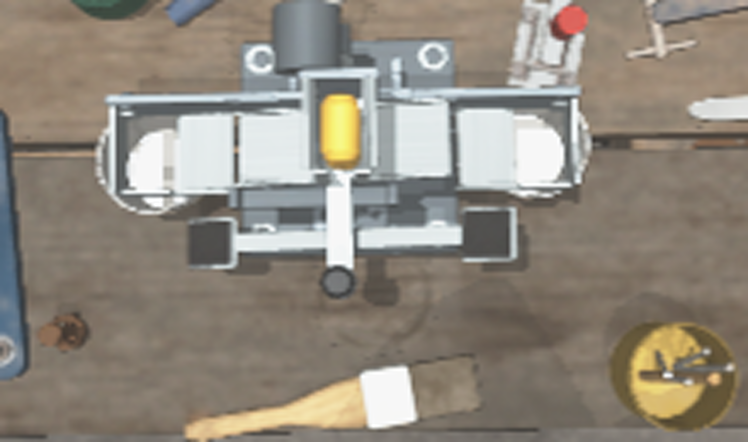

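View pics/sidec.png

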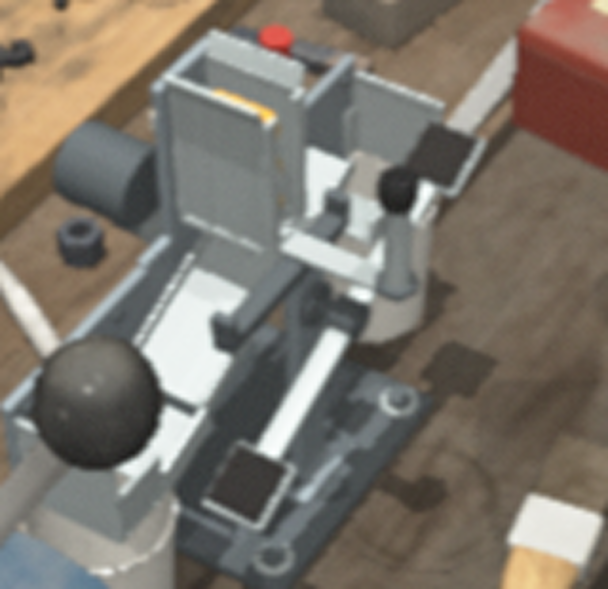

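The right pad is up: it stands high in the side crop at about (348,231) full-frame, and the left pad is low at (295,318). I need to press the right pad. Next come positions and yaw.

```bash
python3 - <<'E'
from h import *
D={'side':dict(rp=(347.6,230.8),lp=(295.3,317.6),knob=(334.5,239.5)),'top':dict(rp=(343.5,273.8),lp=(262.4,276.5),knob=(299.4,287.6))}
R={}
for n in D:
    f=pickle.load(open(n+'.pkl','rb'));P=cloud(f);g=f['frame'].max(2);o=f['cam_to_world'][:3,3]
    for k,(u,v) in D[n].items():
        u=int(round(u));v=int(round(v));q=P[v-2:v+3,u-2:u+3].reshape(-1,3)
        R[n,k]=(o,(P[v,u]-o)/np.linalg.norm(P[v,u]-o)); print(n,k,g[v,u],np.median(q,0).round(4),np.ptp(q,axis=0).round(3))
    if n=='top':
        # magazine top rim, tray back wall for yaw
        q=P[225:300,225:380].reshape(-1,3); q=q[(q[:,2]>.235)&(q[:,2]<.27)]
        r=cv2.minAreaRect(q[:,:2].astype(np.float32)); print('mag',r)
        q=P[225:285,222:385].reshape(-1,3); q=q[(q[:,2]>.145)&(q[:,2]<.16)]; print('wall',len(q),q.min(0),q.max(0),cv2.minAreaRect(q[:,:2].astype(np.float32)))
        for nm,(u,v) in dict(tin=(399,315),brush=(318,321),bolt=(220,301)).items(): print(nm,P[v,u].round(3))
for k in D['top']:
    (a,d),(b,e)=R['side',k],R['top',k]
    t=np.linalg.lstsq(np.c_[d,-e],b-a,rcond=None)[0]; print(k,((a+t[0]*d+b+t[1]*e)/2).round(4),'gap',np.linalg.norm(a+t[0]*d-b-t[1]*e).round(4))
E
```

```text
side rp 66 [ 0.472  -0.0913  0.1673] [0.01  0.01  0.008]
side lp 61 [0.4736 0.0806 0.0985] [0.01  0.01  0.007]
side knob 52 [0.4469 0.0011 0.2278] [0.009 0.006 0.008]
top rp 82 [ 0.4769 -0.0946  0.1688] [0.008 0.008 0.007]
top lp 79 [0.4778 0.0768 0.0999] [0.009 0.009 0.009]
top knob 122 [ 0.4501 -0.0062  0.2306] [0.007 0.008 0.004]
mag ((0.5376317501068115, -0.008461015298962593), (0.04267268255352974, 0.05798237398266792), 89.33396911621094)
wall 988 [ 0.4655415  -0.15170148  0.14502437] [0.5678952  0.13495313 0.15998499] ((0.5166658759117126, -0.008399024605751038), (0.10232366621494293, 0.2866547703742981), 0.0304808858782053)
tin [ 0.389 -0.219  0.079]
brush [ 0.376 -0.043  0.022]
bolt [0.425 0.181 0.032]
rp [ 0.4759 -0.0958  0.1625] gap 0.0031
lp [0.4776 0.0774 0.0928] gap 0.001
knob [ 0.4506 -0.0057  0.2212] gap 0.001
```

{"method": "send_rows", "body": {"motion": [{"offset":[-21.5,23,0],"turn":-60},{"offset":[-21.5,23,0],"turn":-60},{"offset":[-21.5,23,0],"turn":-60},{"offset":[-21.5,23,0],"turn":-60},{"offset":[-21.5,23,0],"turn":-60},{"offset":[-21.5,23,0],"turn":-60},{"offset":[-21.5,23,0],"turn":-60},{"offset":[-21.5,23,0],"turn":-60}], "hand": -1}}

```text
t: 0.9
eef_pos: [0.3222, -0.3735, 0.4049]
ee_rot: [-3.141, 0.0, -1.829]
force: [0.3, -0.7, -0.4]
width: 0.0293
```

{"method": "send_rows", "body": {"motion": [{"offset":[-30.2,-6.9,0],"turn":-15.2},{"offset":[-30.2,-6.9,0],"turn":-15.2},{"offset":[-30.2,-6.9,0],"turn":-15.2},{"offset":[-30.2,-6.9,0],"turn":-15.2},{"offset":[-30.2,-6.9,0],"turn":-15.2},{"offset":[-30.2,-6.9,0],"turn":-15.2},{"offset":[-30.2,-6.9,0],"turn":-15.2},{"offset":[-30.2,-6.9,0],"turn":-15.2}]}}

```text
t: 1.7
eef_pos: [0.468, -0.1013, 0.4042]
ee_rot: [3.141, -0.0, -1.571]
force: [-1.7, 0.3, -0.1]
width: 0.0006
```

```bash
python3 - <<'E'
from station import *
import cv2
print(get_state())
f=grab_frame('side');cv2.imwrite('pics/s2.png',cv2.resize(f['frame'][150:350,210:430],None,fx=3,fy=3,interpolation=cv2.INTER_CUBIC))
E
```

```text
{'t': 1.7, 'q': array([ 1.99012461e-01,  3.12970152e-02, -4.05105852e-01, -2.78883336e-05,
       -1.13540432e+00, -1.99280266e-01]), 'qd': array([-0.04332   , -0.01479973, -0.01834803, -0.00116245, -0.00478762,
        0.03127244]), 'joint_efforts': array([  1.37214325, -30.47757626,  28.77350986,   6.75765127,
         0.12675458,  -0.36598113]), 'eef_pos': array([ 0.46802909, -0.10126366,  0.40420417]), 'ee_rot': array([ 3.14059680e+00, -1.75338738e-04, -1.57107582e+00]), 'force': array([-1.66640461,  0.31289866, -0.10473849]), 'moment': array([ 0.00440375,  0.19294224, -0.05509484]), 'width': 0.0006186274921549631}
```

View pics/s2.png

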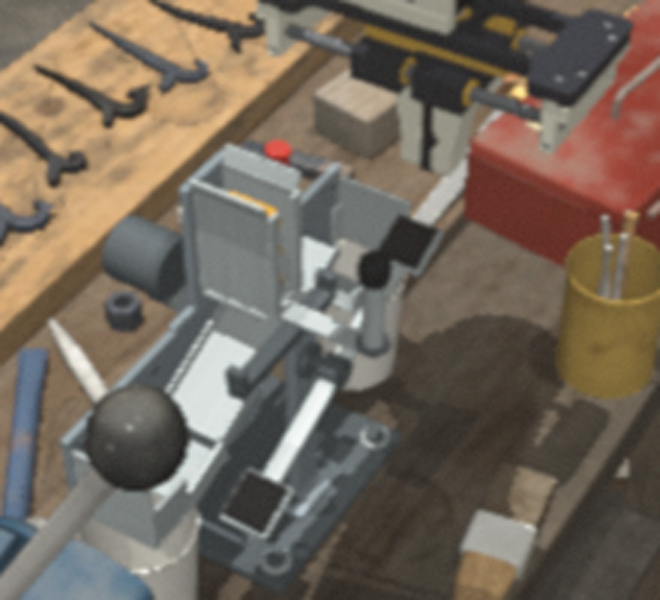

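The gripper is closed above the right pad (fingertips at crop (430,150), pad at (410,240)), with the jaw line along x. Descending.

{"method": "send_rows", "body": {"motion": [{"offset":[0,0,2],"turn":0},{"offset":[0,0,4],"turn":0},{"offset":[0,0,4.7],"turn":0},{"offset":[0,0,5.2],"turn":0},{"offset":[0,0,5.7],"turn":0},{"offset":[0,0,6.2],"turn":0}]}}

```text
t: 2.35
eef_pos: [0.4674, -0.1027, 0.3431]
ee_rot: [-3.14, -0.0, -1.572]
force: [0.2, -0.9, 1.1]
width: -0.0001
```

{"method": "send_rows", "body": {"motion": [{"offset":[0,0,0.6],"turn":0},{"offset":[0,0,1.2],"turn":0},{"offset":[0,0,1.8],"turn":0},{"offset":[0,0,2.4],"turn":0},{"offset":[0,0,3.0],"turn":0},{"offset":[0,0,3.6],"turn":0},{"offset":[0,0,4.2],"turn":0},{"offset":[0,0,4.4],"turn":0}]}}

```text
t: 3.15
eef_pos: [0.467, -0.1022, 0.2978]
ee_rot: [3.14, -0.0, -1.571]
force: [-0.2, 0.2, -0.4]
width: 0.0007
```

```bash
python3 - <<'E'
from station import *
from h import *
print(get_state()['eef_pos'],get_state()['force'])
f=grab_frame('side');P=cloud(f);cv2.imwrite('pics/s3.png',cv2.resize(f['frame'][150:350,210:430],None,fx=3,fy=3,interpolation=cv2.INTER_CUBIC))
E
```

```text
[ 0.46701461 -0.10219013  0.29782853] [-0.23307128  0.19627322 -0.43933401]
```

View pics/s3.png

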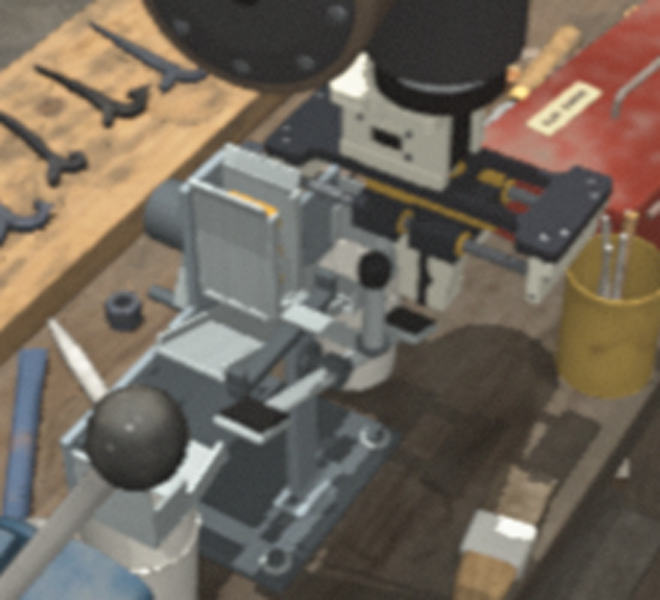

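The left pad has risen (crop (252,415)) and the right pad has dropped away from the fingers (410,320). It may still be falling. I'll lift off and measure.

{"method": "send_rows", "body": {"motion": [{"offset":[0,0,0],"turn":0},{"offset":[0,0,-3],"turn":0},{"offset":[0,0,-7],"turn":0},{"offset":[0,0,-10.6],"turn":0},{"offset":[0,0,-10.6],"turn":0}]}}

```text
t: 3.7
eef_pos: [0.4685, -0.1023, 0.4102]
ee_rot: [-3.132, 0.0, -1.571]
force: [0.5, 0.2, 0.1]
width: 0.0007
```

```bash
python3 - <<'E'
from station import *
from h import *
print(get_state()['eef_pos'],get_state()['force'])
f=grab_frame('side');P=cloud(f);cv2.imwrite('pics/s4.png',cv2.resize(f['frame'][150:350,210:430],None,fx=3,fy=3,interpolation=cv2.INTER_CUBIC))
m=(P[...,0]>.46)&(P[...,0]<.488)&(abs(P[...,1])<.14)&(P[...,2]>.06)&(P[...,2]<.2)
for a,b in((-.12,-.085),(.06,.105)):
    q=P[m&(P[...,1]>a)&(P[...,1]<b)];print(len(q),np.median(q,0) if len(q) else'')
E
```

```text
[ 0.46853223 -0.10230404  0.41017082] [0.45247508 0.19856723 0.08580083]
94 [ 0.4719272  -0.09720233  0.09776482]
235 [0.4724974  0.0801505  0.16869748]
```

View pics/s4.png

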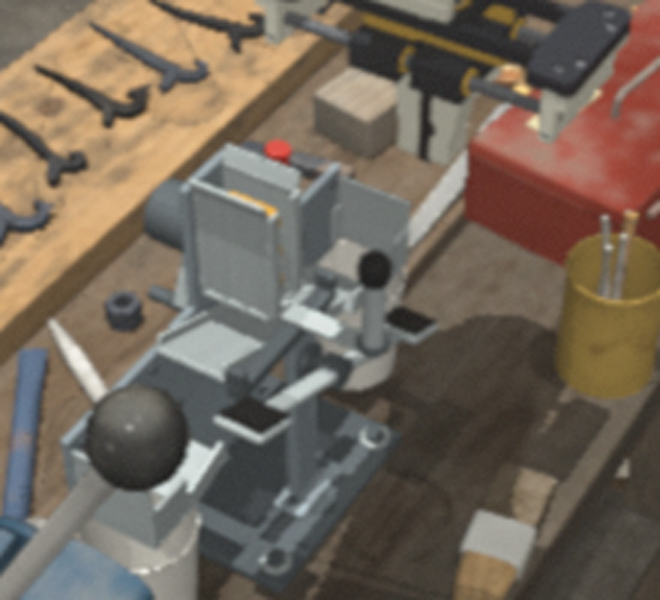

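The gate is over: the right pad stands at z 0.098 and the left at 0.169, and the slide is untouched. Next I turn the jaw line to world y and line up with the post.

{"method": "send_rows", "body": {"motion": [{"offset":[0,1.8,0],"turn":-8},{"offset":[0,1.8,0],"turn":-16},{"offset":[0,1.8,0],"turn":-24},{"offset":[0,1.8,0],"turn":-32},{"offset":[0,1.8,0],"turn":-40},{"offset":[0,1.8,0],"turn":-48},{"offset":[0,1.8,0],"turn":-56},{"offset":[0,1.8,0],"turn":-64}]}}

```text
t: 4.55
eef_pos: [0.4489, -0.1022, 0.4038]
ee_rot: [3.141, 0.001, -0.449]
force: [1.2, 0.0, 0.0]
width: 0.0003
```

{"method": "send_rows", "body": {"motion": [{"offset":[0,0,0],"turn":-8},{"offset":[0,0,0],"turn":-16},{"offset":[0,0,0],"turn":-24},{"offset":[0,0,0],"turn":-26},{"offset":[0,0,0],"turn":-26}]}}

```text
t: 5.05
eef_pos: [0.449, -0.1022, 0.4039]
ee_rot: [-3.142, 0.001, -0.0]
force: [0.3, -0.8, 0.1]
width: 0.0001
```

{"method": "send_rows", "body": {"motion": [{"offset":[0,0,2],"turn":0},{"offset":[0,0,4],"turn":0},{"offset":[0,0,4],"turn":0},{"offset":[0,-2,4],"turn":0},{"offset":[0,-4,4],"turn":0},{"offset":[0,-4.8,4],"turn":0},{"offset":[0,-5.2,4],"turn":0},{"offset":[0,-5.2,4],"turn":0}]}}

```text
t: 5.85
eef_pos: [0.4494, -0.05, 0.365]
ee_rot: [-3.142, -0.0, 0.0]
force: [-0.0, 0.3, 0.9]
width: 0.0003
```

{"method": "send_rows", "body": {"motion": [{"offset":[0,-0.2,0],"turn":0},{"offset":[0,-0.4,0],"turn":0},{"offset":[0,-0.6,0],"turn":0},{"offset":[0,-0.8,0],"turn":0},{"offset":[0,-0.8,0],"turn":0}]}}

```text
t: 6.35
eef_pos: [0.4493, -0.0421, 0.3647]
ee_rot: [3.142, 0.0, -0.0]
force: [0.1, 0.2, 1.1]
width: 0.0001
```

{"method": "send_rows", "body": {"motion": [{"offset":[0,-0.2,0],"turn":0},{"offset":[0,-0.4,0],"turn":0},{"offset":[0,-0.4,0],"turn":0}]}}

```text
t: 6.65
eef_pos: [0.4493, -0.038, 0.3647]
ee_rot: [-3.142, -0.0, -0.0]
force: [0.4, 1.5, 1.3]
width: 0.0004
```

{"method": "send_rows", "body": {"motion": [{"offset":[0,-0.2,0],"turn":0},{"offset":[0,-0.4,0],"turn":0},{"offset":[0,-0.4,0],"turn":0}]}}

```text
t: 6.95
eef_pos: [0.4492, -0.0341, 0.3647]
ee_rot: [3.141, 0.0, -0.0]
force: [0.1, -1.2, 0.2]
width: 0.0007
```

{"method": "send_rows", "body": {"motion": [{"offset":[0,-0.2,0],"turn":0},{"offset":[0,-0.4,0],"turn":0},{"offset":[0,-0.4,0],"turn":0}]}}

```text
t: 7.25
eef_pos: [0.4492, -0.0301, 0.3646]
ee_rot: [3.141, 0.0, -0.0]
force: [0.8, -2.4, -0.5]
width: 0.0008
```

{"method": "send_rows", "body": {"motion": [{"offset":[0,-0.3,0],"turn":0},{"offset":[0,-0.6,0],"turn":0},{"offset":[0,-0.9,0],"turn":0},{"offset":[0,-1.2,0],"turn":0},{"offset":[0,-1.5,0],"turn":0},{"offset":[0,-1.5,0],"turn":0}]}}

```text
t: 7.85
eef_pos: [0.4494, -0.0146, 0.3647]
ee_rot: [-3.141, -0.001, -0.0]
force: [1.0, -0.1, -0.5]
width: 0.0
```

```bash
python3 - <<'E'
from station import *
from h import *
print(get_state()['eef_pos'],get_state()['force'])
f=grab_frame('side');P=cloud(f);cv2.imwrite('pics/s5.png',cv2.resize(f['frame'][150:350,210:430],None,fx=3,fy=3,interpolation=cv2.INTER_CUBIC))
m=(f['frame'].max(2)<60)&(P[...,0]>.43)&(P[...,0]<.46)&(abs(P[...,1])<.05)&(P[...,2]>.21)&(P[...,2]<.24)
q=P[m];print(len(q),np.median(q,0),np.percentile(q,[5,95],0))
E
```

```text
[ 0.44941537 -0.01455345  0.36472156] [ 0.95605682 -0.08765367 -0.47750398]
  return _methods._mean(a, axis=axis, dtype=dtype,
  ret = um.true_divide(
Traceback (most recent call last):
IndexError: index -1 is out of bounds for axis 0 with size 0
```

View pics/s5.png

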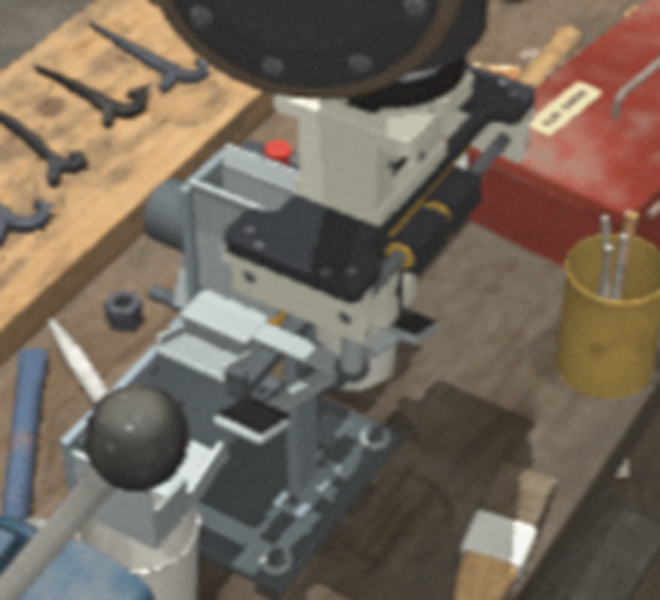

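The slide plate is emerging left at crop (225,320), and the body is clear of the magazine. I'll continue in small steps, reading the force each time.

{"method": "send_rows", "body": {"motion": [{"offset":[0,-0.15,0],"turn":0},{"offset":[0,-0.3,0],"turn":0},{"offset":[0,-0.45,0],"turn":0},{"offset":[0,-0.45,0],"turn":0}]}}

```text
t: 8.3
eef_pos: [0.4493, -0.0107, 0.3647]
ee_rot: [3.141, -0.0, -0.0]
force: [0.6, -1.4, 0.3]
width: 0.0003
```

{"method": "send_rows", "body": {"motion": [{"offset":[0,-0.1,0],"turn":0},{"offset":[0,-0.1,0],"turn":0}]}}

```text
t: 8.5
eef_pos: [0.4493, -0.0097, 0.3647]
ee_rot: [3.141, -0.0, -0.001]
force: [0.8, -3.0, -0.2]
width: 0.0008
```

{"method": "send_rows", "body": {"motion": [{"offset":[0,-0.1,0],"turn":0},{"offset":[0,-0.1,0],"turn":0}]}}

```text
t: 8.7
eef_pos: [0.4493, -0.0087, 0.3647]
ee_rot: [3.142, -0.0, -0.001]
force: [0.8, -1.8, 0.4]
width: 0.0002
```

{"method": "send_rows", "body": {"motion": [{"offset":[0,-0.1,0],"turn":0},{"offset":[0,-0.1,0],"turn":0}]}}

```text
t: 8.9
eef_pos: [0.4493, -0.0076, 0.3647]
ee_rot: [-3.142, -0.0, -0.0]
force: [1.4, -2.8, 0.1]
width: 0.0001
```

{"method": "send_rows", "body": {"motion": [{"offset":[0,-0.07,0],"turn":0},{"offset":[0,-0.07,0],"turn":0}]}}

```text
t: 9.1
eef_pos: [0.4493, -0.0069, 0.3647]
ee_rot: [-3.142, -0.0, -0.0]
force: [1.1, -2.5, -0.2]
width: 0.0004
```

```bash
python3 - <<'E'
from station import *
from h import *
f0=pickle.load(open('top.pkl','rb'))
f=grab_frame('side');P=cloud(f)
s=get_state();print(s['eef_pos'],s['force'])
cv2.imwrite('pics/s6.png',cv2.resize(f['frame'][190:345,230:390],None,fx=3.8,fy=3.8,interpolation=cv2.INTER_CUBIC))
E
```

```text
[ 0.44931219 -0.00690943  0.36467458] [ 0.49654312 -2.81895712  0.50750607]
```

View pics/s6.png

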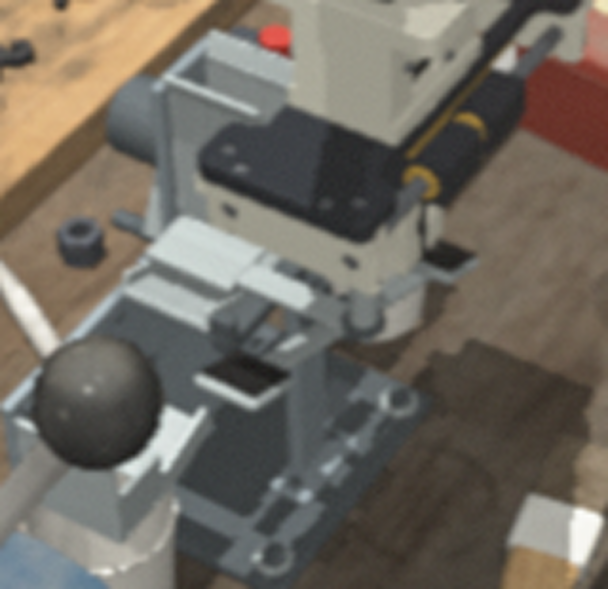

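The magazine's top already looks empty, and the gate still lies on its new side. I'll nudge on to feel the stop gently.

{"method": "send_rows", "body": {"motion": [{"offset":[0,-0.07,0],"turn":0},{"offset":[0,-0.07,0],"turn":0}]}}

```text
t: 9.35
eef_pos: [0.4493, -0.0062, 0.3646]
ee_rot: [3.142, 0.0, -0.0]
force: [0.9, -2.4, -0.6]
width: 0.0007
```

{"method": "send_rows", "body": {"motion": [{"offset":[0,-0.05,0],"turn":0},{"offset":[0,-0.05,0],"turn":0}]}}

```text
t: 9.55
eef_pos: [0.4493, -0.0057, 0.3647]
ee_rot: [-3.142, -0.0, -0.001]
force: [0.9, -2.3, 0.4]
width: 0.0003
```

{"method": "send_rows", "body": {"motion": [{"offset":[0,-0.05,0],"turn":0},{"offset":[0,-0.05,0],"turn":0}]}}

```text
t: 9.75
eef_pos: [0.4493, -0.0052, 0.3647]
ee_rot: [3.142, 0.0, -0.0]
force: [1.4, -2.6, 0.7]
width: 0.0002
```

{"method": "send_rows", "body": {"motion": [{"offset":[0,-0.04,0],"turn":0},{"offset":[0,-0.04,0],"turn":0}]}}

```text
t: 9.95
eef_pos: [0.4493, -0.005, 0.3647]
ee_rot: [3.141, 0.0, -0.001]
force: [1.7, -3.2, 0.6]
width: 0.0002
```

{"method": "send_rows", "body": {"motion": [{"offset":[0,-0.04,0],"turn":0},{"offset":[0,-0.04,0],"turn":0}]}}

```text
t: 10.15
eef_pos: [0.4493, -0.0048, 0.3647]
ee_rot: [3.141, 0.0, -0.001]
force: [1.1, -5.3, 0.2]
width: 0.0002
```

The force is now rising while the tool lags its command, so this is the stop. Backing off and lifting clear.

{"method": "send_rows", "body": {"motion": [{"offset":[0,1,0],"turn":0},{"offset":[0,3,0],"turn":0},{"offset":[0,5,0],"turn":0},{"offset":[0,7,0],"turn":0},{"offset":[0,8,-3],"turn":0},{"offset":[0,10,-7],"turn":0},{"offset":[0,14,-8],"turn":0},{"offset":[0,18,-8],"turn":0}]}}

```text
t: 10.95
eef_pos: [0.4494, -0.1857, 0.4473]
ee_rot: [-3.141, -0.005, 0.001]
force: [0.9, 0.4, -0.5]
width: 0.0007
```

{"method": "send_rows", "body": {"motion": [{"offset":[0,4,0],"turn":0},{"offset":[0,8,0],"turn":0},{"offset":[0,8,0],"turn":0},{"offset":[0,8,0],"turn":0}]}}

```text
t: 11.35
eef_pos: [0.4487, -0.2654, 0.444]
ee_rot: [-3.141, 0.001, -0.003]
force: [-0.7, 0.4, -0.9]
width: 0.0005
```

```bash
python3 - <<'E'
from station import *
from h import *
s=get_state();print(s['eef_pos'],s['force'])
f=grab_frame('side');P=cloud(f)
g=grab_frame('top');Q=cloud(g)
m=(f['frame'].max(2)<60)&(P[...,0]>.43)&(P[...,0]<.46)&(abs(P[...,1])<.06)&(P[...,2]>.21)&(P[...,2]<.24)
q=P[m];print('knob',len(q),np.median(q,0),np.percentile(q,[5,95],0))
m=(P[...,0]>.46)&(P[...,0]<.488)&(P[...,2]>.06)&(P[...,2]<.2)
for a,b in((-.12,-.085),(.06,.105)):
    q=P[m&(P[...,1]>a)&(P[...,1]<b)];print('pad',len(q),np.median(q,0))
h=cv2.cvtColor(g['frame'],cv2.COLOR_BGR2HSV);y=(h[...,1]>110)&(abs(h[...,0].astype(int)-24)<10)&(Q[...,0]>.48)&(Q[...,0]<.6)&(abs(Q[...,1])<.2)
k,l,st,ce=cv2.connectedComponentsWithStats(y.astype(np.uint8))
for i in range(1,k):
    if st[i,4]>5: print('brass',ce[i],st[i,4],np.median(Q[l==i],0))
a=cv2.resize(g['frame'][205:335,200:420],(800,473),interpolation=cv2.INTER_CUBIC)
cv2.imwrite('pics/t7.png',a)
E
```

```text
[ 0.44874493 -0.26544793  0.44403518] [-0.67258565  0.3784819  -0.88243494]
knob 101 [0.44721412 0.02983281 0.22744225] [[0.44133192 0.02271055 0.21762296]
 [0.45503231 0.03363415 0.23138589]]
pad 94 [ 0.47144575 -0.09731051  0.0983567 ]
pad 235 [0.4725027  0.08063055 0.16837615]
```

View pics/t7.png

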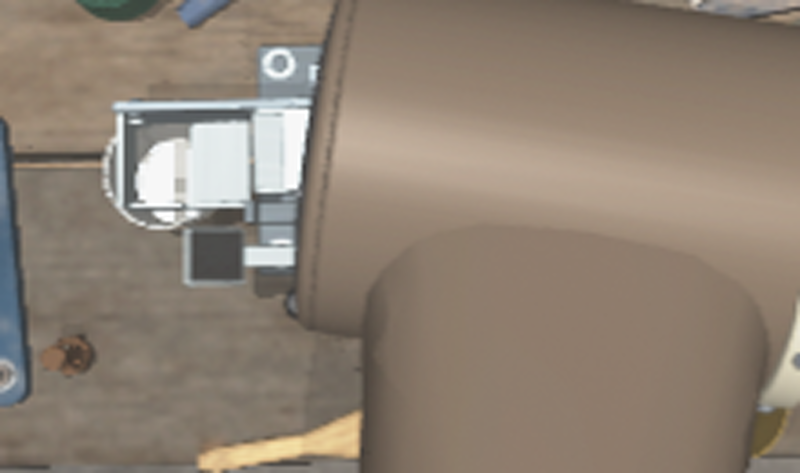

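The knob moved 29.7 mm and the gate is on its new stop. The arm hides the right cup, so I'll move it aside.

{"method": "send_rows", "body": {"motion": [{"offset":[-2,4,0],"turn":0},{"offset":[-4,8,0],"turn":0},{"offset":[-6,12,0],"turn":0},{"offset":[-9,16,0],"turn":0},{"offset":[-11,20,0],"turn":0},{"offset":[-13,24,0],"turn":0},{"offset":[-15,28,0],"turn":0},{"offset":[-17,32,0],"turn":0}]}}

```text
t: 12.25
eef_pos: [0.2791, -0.5848, 0.4451]
ee_rot: [3.141, -0.001, 0.002]
force: [0.6, 0.2, -0.5]
width: 0.0006
```

```bash
python3 - <<'E'
from station import *
from h import *
s=get_state();print(s['t'],s['eef_pos'],s['force'])
g=grab_frame('top');Q=cloud(g);f=grab_frame('side');P=cloud(f)
for n,F,C in(('top',g,Q),('side',f,P)):
    h=cv2.cvtColor(F['frame'],cv2.COLOR_BGR2HSV);y=(h[...,1]>90)&(abs(h[...,0].astype(int)-24)<10)&(C[...,0]>.47)&(C[...,0]<.6)&(abs(C[...,1])<.2)&(C[...,2]>.005)
    k,l,st,ce=cv2.connectedComponentsWithStats(y.astype(np.uint8))
    for i in range(1,k):
        if st[i,4]>5: print(n,'brass',ce[i].round(),st[i,4],np.median(C[l==i],0).round(3))
a=cv2.resize(g['frame'][205:335,220:400],None,fx=3,fy=3,interpolation=cv2.INTER_CUBIC)
b=cv2.resize(f['frame'][160:330,230:390],None,fx=1.5,fy=1.5,interpolation=cv2.INTER_CUBIC)
c=np.zeros((390,790,3),np.uint8);c[:390,:540]=a;c[:255,545:785]=b
cv2.imwrite('pics/t8.png',c)
E
```

```text
12.25 [ 0.27912    -0.58478737  0.44511187] [ 0.55451862  0.21162131 -0.53193   ]
top brass [357. 249.] 194 [ 0.54  -0.136  0.026]
```

View pics/t8.png

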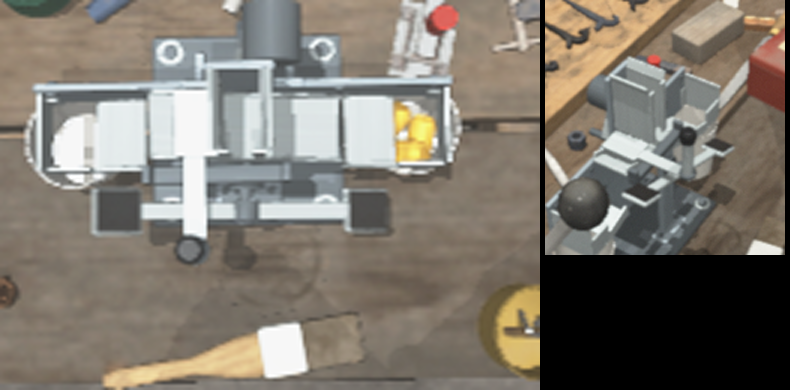

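All three brass pins lie in the right cup (top view, around (412,130) in the crop). The magazine is empty, the slide open and the robot clear.

```bash
python3 -c "
from station import *
print(job_done())"
```

```text
the job is handed in; nothing more can be done
None
```

I pressed the raised right pad down with the closed fingertips, so the gate now feeds the right cup. I then pushed the post left to its stop and moved the arm clear. The job is handed in, at about 12.3 s on the robot's clock; no verdict is reported.

**Last checks:**
- **Gate:** the right pad is down at z 0.098 and the left pad up at 0.168, a swap from the start. The tilt angle itself was not read directly.
- **Slide:** the knob moved 29.7 mm of the 30. The highest force read after a push was about 5 N.
- **Pins:** the brass shows only in the right cup, at z about 0.026, and the magazine is empty. I did not measure each pin's distance from the cup's axis.
- **Cups and bystanders:** none looked moved in the last pictures, but I did not measure them.

No check failed. One script stopped with an error because the gripper hid the knob from the camera. I repeated that measurement later, once the view was clear.

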